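# Pump up the air-cushioned specimen plate

### The arm

A 7-joint arm with a two-finger parallel gripper is mounted at the origin on the work surface. World frame = base frame: x ahead of the robot, y to its left, z up, the work surface at z = 0. Lengths are in m, angles in rad, forces in N, time in s.
With the tool pointing down it reaches from about 0.425 to 1.025 m from the base axis. Payload 9.4 kg.
Tool frame: the origin (TCP) lies at the very end of the fingers, on their centre line; the grasp point (between the pads) lies 19 mm behind it; x points along the fingers, z is the direction in which the jaws open and shut, and the axes are right-handed (so a half turn about x gives the same grasp; the last joint's range is limited). The gripper opens to 93 mm and grips with 3 to 60 N. Pads are 15 mm wide; open, the fingers measure 128 mm over their backs; the gripper's body (75 mm by 188 mm) begins 65 mm behind the grasp point.
Start: joints at [1.207, 0.599, -0.003, 1.599, 0.002, 0.943, -0.08], TCP at [0.205, -0.695, 0.219] pointing down, gripper open.
Joint ranges: [-2.57, 2.57], [-0.35, 1.97], [-1.29, 1.29], [0.11, 2.56], [-1.05, 4.19], [0.11, 1.86], [-2.63, 2.63]. Speed limits (rad/s): [2.22, 2.22, 3.01, 3.01, 3.14, 3.14, 3.14].

### API

Orientations are given as a unit quaternion [x, y, z, w].
In Python, from rig import arm, optics gives the robot as it stands.
- The arm moves only by the tool drive_tool, never from a script. Its argument "moves" is a list of rows, each an object of numbers: "dx", "dy", "dz": the shift along the tool's x, y, z in mm; "rx", "ry", "rz": the turn, a rotation vector about the tool's x, y, z in degrees; "hand": the closure, from -1 (fully open) to 1 (shut). In form: [{"dx": .., "dy": .., "dz": .., "rx": .., "ry": .., "rz": .., "hand": ..}, ...]. A call has 1 to 20 rows; each row is the pose to reach, as a shift and turn from the pose measured when the call began, along the tool's axes at that moment; what a row does not reach only later rows make up. A row lasts 1/12 s, in which the tool goes at most 41.7 mm and 7.16 degrees, less where a joint would pass 70% of its speed; a pose out of reach is approached as far as the arm can. A call with a gripper value outside its range is refused whole. The fingers move at their own pace and stop on an object; "newtons" is the grip in N (left out, the last holds). Time passes only in rows, so rows that repeat a pose let the fingers close. It gives the time, the measured TCP pose, the force and the opening at its end, in the units of the state.
- arm.get_obs(): the state, without advancing time (a new reading comes with each control period).
- optics.camera(name): name is "scene" or "top" or "wrist"; returns the picture (420x560x3 uint8, blue, green, red); there is no depth.
- optics.camera_model(name): a dict with "fx", "fy", "cx", "cy" (pixels), "k1" (the pictures are not rectified: a ray, as slopes to the right and down, at radius r is drawn at 1 + k1 r^2 times it, then the intrinsics apply), "rvec" (rotation vector, rad) and "tvec" (3), from world to camera coordinates, as OpenCV has them. Camera axes: x right, y down, z forward; pixel columns grow to the right and rows downward; lengths in m; the calibration is good to about 2 mm. A picture is of the moment at which its call begins: read the wrist's pose just before it. camera_model takes no time and is no camera call; for the wrist camera it gives the pose at the moment of the call.
- arm.job_done(): hands the job in, once; it reports no verdict.
The state is a dict: "clock": time; "joint_positions": joint angles; "dq": joint speeds; "joint_efforts": joint torques, N m; "eef_pos": TCP position; "orientation": TCP orientation; "force": force on the tool from outside, world axes, zero at the start; "moment": the same for the moment, N m; "grip_width": finger opening in m.
Only numpy, scipy, OpenCV 4.12 (cv2) and the standard library are available. Lean on these libraries where they do the work, as an engineer would, in place of code of your own. Each camera call takes 0.05 s, during which the arm holds its last target. There are 200 camera calls.

### The job

The air-cushioned specimen plate has lost pressure: with the fingertips, press the blue cap of its hand pump down from above and let it spring back up, stroke after stroke, until the red indicator pin beside it has popped fully out and its green band shows. Only press the cap - do not take it between the fingers and do not touch the pin - and leave the culture flask, the bottle and the dishes where they stand. Finish with the cap let go and back up.

Things in the scene. Friction and masses are not known exactly. Their poses are not given: they have to be found in the camera images.
- plate: Fixed aluminium plate 200 x 310 x 25 mm on rubber feet, top 45 mm above the bench; origin on the bench under the plunger axis, z up. It spans x -100 to 100, y -225 to 85 mm in its own axes; black mat (4 mm thick) at y -53 to -218 mm. White pump body (56 x 56 mm, to 85 mm above the bench) at the origin; white indicator turret (26 mm diameter, 85 mm high) at x +60 mm, y 0.
- plunger_top (a point): Centre of the top of the blue pump cap (flat disc, 50 mm diameter, 12 mm thick, on a steel stem). It moves with the cap: 127 mm above the bench when the cap is up, 99 mm when fully pressed. z up.
- plunger (a joint): Pump stroke in m: 0 = cap up, 0.028 = fully down on its stop. Its spring pushes back with about 6 N at the top, 12 N at the bottom (1 N more with the pin), damping 25 N s/m; let go, it returns in about 0.3 s. A stroke counts only if the cap goes nearly fully down (26 mm or more) and then comes up to within 2 mm of the top; half strokes do not add up.
- pin_top (a point): Centre of the top of the indicator pin (12 mm diameter, upper 26 mm red, then green), at x +60 mm, y 0 from the plunger axis in the plate's axes. It rises straight up out of its turret: 87 mm above the bench when right in, about 116 mm when fully out, when some 5 mm of the green band show; one stroke before that, none shows.
- pin (a joint): Indicator pin travel in m: 0 = right in (2 mm proud), about 0.029 = fully out, as far as pumping drives it. Starts at 0 to 0.010. It rises as the cap goes down and stays by friction as the cap comes up: 6 mm a full stroke (the first 4 to 12 mm), so 3 to 5 full strokes. Pumping on when it is fully out does no harm.
- flask: Empty pale-blue culture flask with a white cap, lying on the black mat; body 85 x 110 x 36 mm, its cap to -y; loose, about 150 g. Origin at the centre of its underside. Leave alone.
- bottle: Amber bottle with blue cap, 66 mm diameter, 130 mm high, loose on the bench beside the plate. Origin at the centre of its underside. Leave alone.
- dishes: Stack of three clear dishes with white rims, 90 mm diameter, 45 mm high in all, loose on the bench beside the plate (one rigid piece). Origin at the centre of its underside. Leave alone.

How it is judged:
On the way, in this order (a step that is already met when the one before it is completed fails the run):
1. the cap is pressed down (past 20 mm) (value of joint plunger above 0.02 m).
2. the cap is let back up (within 8 mm of the top) (value of joint plunger below 0.008 m).
3. the cap is pressed down again (value of joint plunger above 0.02 m).
4. the pin is fully out (25.5 mm or more) (value of joint pin above 0.0255 m), for 0.1 s.
At the end, for the whole second after the job is handed in: The indicator pin stands at least 25.5 mm out, the pump cap is back up to within 3 mm, and flask, bottle and dishes stand upright within 15 mm of where they were (value of joint pin above 0.0255 m and value of joint plunger below 0.003 m and distance of each of flask, bottle, dishes from where it was at the start of the episode below 0.015 m and angle between each of flask, bottle, dishes's own z axis and vertical below 0.2 rad); the robot touches nothing.
It fails at once if the indicator pin is touched by the robot (contact force between any of the fingers, the arm and pin above 0.5 N).
It fails at once if the pump cap is taken between the fingers instead of pressed from above (z of the grasp point in the frame of plunger_top below 0.002 m and horizontal distance between the grasp point and plunger_top below 0.03 m).
It fails at once if flask, bottle or dishes are pushed, lifted or carried (moved more than 15 mm) (distance of any of flask, bottle, dishes from where it was at the start of the episode above 0.015 m).
It also fails if it takes over 42 s, if anything falls off the work surface, if the arm or the gripper's body presses on something with over 40 N, if the wrist force passes 120 N, or if a joint passes its speed limit or range.

## Working session

There is one attempt and no reset: what is moved stays moved. The work goes in short steps, Python scripts to look and compute and a tool call to move; the robot and the scene stay as the last step left them, time stands still between calls to the robot, and variables do not carry over. Pictures are saved under pics/ and viewed, about 8 in all and at most 12, crops included, and the job is handed in when it is done.

Besides the shell and the picture viewer there is one more tool, called after "Emit:" by a JSON object that holds its "method" and its "body". drive_tool: Moves the arm, as the interface text tells. Its arguments: {"type":"object","properties":{"moves":{"type":"array","items":{"type":"object","properties":{"dx":{"type":"number"},"dy":{"type":"number"},"dz":{"type":"number"},"rx":{"type":"number"},"ry":{"type":"number"},"rz":{"type":"number"},"hand":{"type":"number"}}}},"newtons":{"type":"number"}},"required":["moves"]}

```bash
mkdir -p pics; python3 - <<'E'
from rig import arm, optics
import cv2
o=arm.get_obs();print({k:o[k] for k in("clock","eef_pos","orientation","force","grip_width")})
for n in("scene","top"):
    cv2.imwrite(f"pics/{n}0.png",optics.camera(n)); print(n,optics.camera_model(n))
E
```

```text
{'clock': 0.0, 'eef_pos': array([ 0.20493545, -0.6949559 ,  0.21776342]), 'orientation': array([ 0.42370722,  0.56676237, -0.42312888,  0.56587504]), 'force': array([ 0.09026559, -0.16538243, -0.17639129]), 'grip_width': 0.09279713848333393}
scene {'fx': 384.3590638330633, 'fy': 384.3590638330633, 'cx': 285.28051374172543, 'cy': 208.15453289370703, 'k1': 0.015476500658816365, 'rvec': array([ 2.01812487,  1.01935599, -0.4835373 ]), 'tvec': array([-0.45299521, -0.15829889,  1.10491044])}
top {'fx': 387.2563658155897, 'fy': 387.2563658155897, 'cx': 282.933277363254, 'cy': 210.14155473319806, 'k1': -0.07496615203011572, 'rvec': array([ 2.17882969, -2.18651848,  0.06706931]), 'tvec': array([0.11895628, 0.61575304, 0.87413703])}
```

View pics/scene0.png

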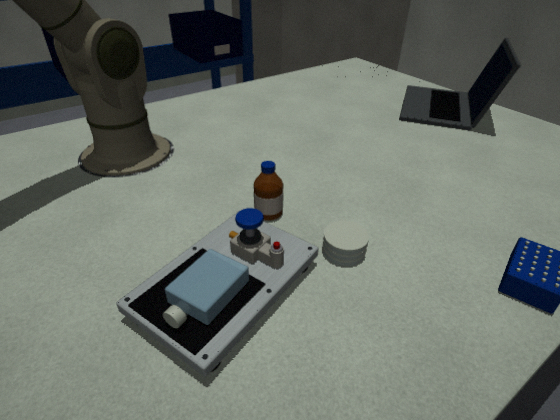

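View pics/top0.png

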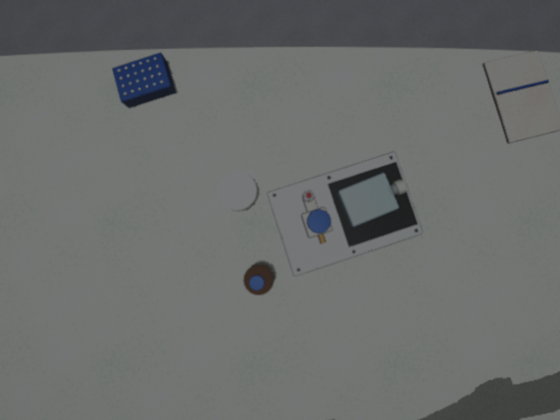

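Scene view: blue cap at about (250,217) px, red pin (277,244). Top view: cap (319,221), pin (309,196), bottle (257,280), dishes (242,193), flask (368,200).

```bash
cat > h.py <<'E'
import numpy as np, cv2
from rig import arm, optics
from scipy.spatial.transform import Rotation as R
def ray(m,p):
    d=np.array([(p[0]-m["cx"])/m["fx"],(p[1]-m["cy"])/m["fy"]]);u=d.copy()
    for _ in range(20): u=d/(1+m["k1"]*(u@u))
    Rm=cv2.Rodrigues(m["rvec"])[0]
    return -Rm.T@m["tvec"], Rm.T@np.r_[u,1]
def at_z(n,p,z):
    c,d=ray(optics.camera_model(n),p); return c+d*(z-c[2])/d[2]
def proj(n,P):
    m=optics.camera_model(n);q=cv2.Rodrigues(m["rvec"])[0]@P+m["tvec"];u=q[:2]/q[2];u=u*(1+m["k1"]*(u@u))
    return np.array([m["fx"]*u[0]+m["cx"],m["fy"]*u[1]+m["cy"]])
def blob(im,box,col):
    x0,y0,x1,y1=box;r=im[y0:y1,x0:x1].astype(int);b,g,rd=r[...,0],r[...,1],r[...,2]
    m=(b>1.5*rd)&(b-rd>35) if col=="blue" else (rd>1.8*g)&(rd-g>30)
    n,l,s,c=cv2.connectedComponentsWithStats(m.astype(np.uint8));k=1+s[1:,4].argmax()
    return c[k]+[x0,y0], s[k]
E
python3 - <<'E'
from h import *
t=cv2.imread("pics/top0.png");s=cv2.imread("pics/scene0.png")
ct,st=blob(t,(300,200,340,240),"blue");pt,sp=blob(t,(300,186,320,204),"red")
cs,ss=blob(s,(230,205,270,230),"blue");ps,sps=blob(s,(268,236,288,256),"red")
print(ct,st,pt,sp,cs,ss,ps,sps)
C=at_z("top",ct,.125);print("cap top",C,"scene",at_z("scene",cs,.122))
P=at_z("top",pt,.09);print("pin",P,"scene",at_z("scene",ps,.09),"dist",np.linalg.norm((P-C)[:2]))
for nm,p,z in(("bottle",(257,283),.13),("dishes",(242,193),.045),("flask",(368,200),.085),
 ("c1",(268,192),.045),("c2",(396,153),.045),("c3",(421,234),.045),("c4",(296,275),.045)):print(nm,at_z("top",p,z))
print(R.from_quat(arm.get_obs()["orientation"]).as_matrix().round(3))
big=cv2.resize(s[195:285,220:330],None,fx=6,fy=6,interpolation=2);cv2.imwrite("pics/crop1.png",big)
E
```

```text
[318.51581509 220.84914842] [  8  10  23  23 411] [308.38461538 194.61538462] [ 7  7  4  4 13] [248.97821351 217.92592593] [  5   3  28  21 459] [276.21052632 244.81578947] [ 5  6  7  7 38]
cap top [0.58683925 0.04343166 0.125     ] scene [0.58667742 0.04203941 0.122     ]
pin [0.64458265 0.06164571 0.09      ] scene [0.64363397 0.06064542 0.09      ] dist 0.06054793190942411
bottle [0.46180839 0.16868824 0.13      ]
dishes [0.65380857 0.209159   0.045     ]
flask [ 0.6330331  -0.06730334  0.085     ]
c1 [0.65581156 0.15025257 0.045     ]
c2 [ 0.74473277 -0.14272314  0.045     ]
c3 [ 0.55933339 -0.19521772  0.045     ]
c4 [0.46937441 0.0879276  0.045     ]
[[-0.001  0.959  0.283]
 [ 0.001  0.283 -0.959]
 [-1.    -0.    -0.001]]
```

View pics/crop1.png

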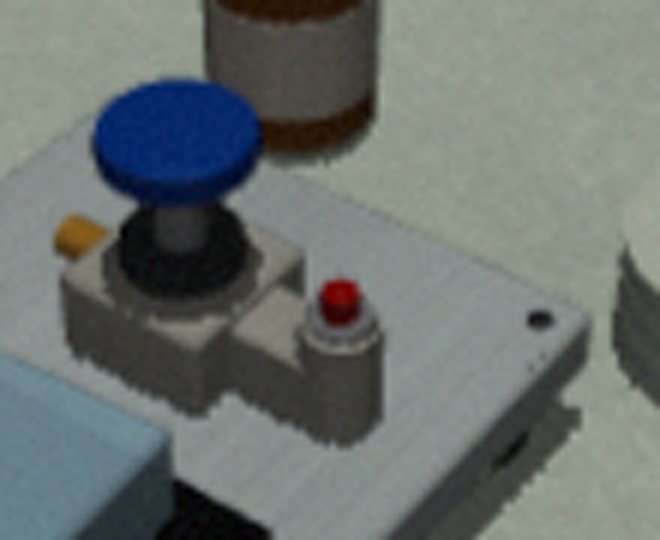

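Cap at (0.587, 0.043). The top and scene cameras agree within 1.5 mm, and the pin distance comes out at 60.5 mm against 60. The tool's y already lies along the plate's x, so the jaws run along the plate's y, clear of the pin, and no turn is needed. I'll move over the cap with the fingers shut.

Emit:
{"method": "drive_tool", "body": {"moves": [{"dy":575,"dz":-600,"hand":1},{"dy":575,"dz":-600,"hand":1},{"dy":575,"dz":-600,"hand":1},{"dy":575,"dz":-600,"hand":1},{"dy":575,"dz":-600,"hand":1},{"dy":575,"dz":-600,"hand":1},{"dy":575,"dz":-600,"hand":1},{"dy":575,"dz":-600,"hand":1},{"dy":575,"dz":-600,"hand":1},{"dy":575,"dz":-600,"hand":1},{"dy":575,"dz":-600,"hand":1},{"dy":575,"dz":-600,"hand":1},{"dy":575,"dz":-600,"hand":1},{"dy":575,"dz":-600,"hand":1},{"dy":575,"dz":-600,"hand":1},{"dy":575,"dz":-600,"hand":1},{"dy":575,"dz":-600,"hand":1},{"dy":575,"dz":-600,"hand":1},{"dy":575,"dz":-600,"hand":1},{"dy":575,"dz":-600,"hand":1}], "newtons": 20}}

```text
invalid input at $.moves[0]: expected keys dx, dy, dz, rx, ry, rz, hand
```

Emit:
{"method": "drive_tool", "body": {"moves": [{"dx":0,"dy":575,"dz":-600,"rx":0,"ry":0,"rz":0,"hand":1},{"dx":0,"dy":575,"dz":-600,"rx":0,"ry":0,"rz":0,"hand":1},{"dx":0,"dy":575,"dz":-600,"rx":0,"ry":0,"rz":0,"hand":1},{"dx":0,"dy":575,"dz":-600,"rx":0,"ry":0,"rz":0,"hand":1},{"dx":0,"dy":575,"dz":-600,"rx":0,"ry":0,"rz":0,"hand":1},{"dx":0,"dy":575,"dz":-600,"rx":0,"ry":0,"rz":0,"hand":1},{"dx":0,"dy":575,"dz":-600,"rx":0,"ry":0,"rz":0,"hand":1},{"dx":0,"dy":575,"dz":-600,"rx":0,"ry":0,"rz":0,"hand":1},{"dx":0,"dy":575,"dz":-600,"rx":0,"ry":0,"rz":0,"hand":1},{"dx":0,"dy":575,"dz":-600,"rx":0,"ry":0,"rz":0,"hand":1},{"dx":0,"dy":575,"dz":-600,"rx":0,"ry":0,"rz":0,"hand":1},{"dx":0,"dy":575,"dz":-600,"rx":0,"ry":0,"rz":0,"hand":1},{"dx":0,"dy":575,"dz":-600,"rx":0,"ry":0,"rz":0,"hand":1},{"dx":0,"dy":575,"dz":-600,"rx":0,"ry":0,"rz":0,"hand":1},{"dx":0,"dy":575,"dz":-600,"rx":0,"ry":0,"rz":0,"hand":1},{"dx":0,"dy":575,"dz":-600,"rx":0,"ry":0,"rz":0,"hand":1},{"dx":0,"dy":575,"dz":-600,"rx":0,"ry":0,"rz":0,"hand":1},{"dx":0,"dy":575,"dz":-600,"rx":0,"ry":0,"rz":0,"hand":1}], "newtons": 20}}

```text
clock: 1.6
eef_pos: [0.5498, -0.0271, 0.2185]
orientation: [0.424, 0.567, -0.423, 0.566]
force: [0.8, -0.8, 0.6]
grip_width: 0.0008
```

Emit:
{"method": "drive_tool", "body": {"moves": [{"dx":0,"dy":55.5,"dz":-57,"rx":0,"ry":0,"rz":0,"hand":1},{"dx":0,"dy":55.5,"dz":-57,"rx":0,"ry":0,"rz":0,"hand":1},{"dx":30,"dy":55.5,"dz":-57,"rx":0,"ry":0,"rz":0,"hand":1},{"dx":60,"dy":55.5,"dz":-57,"rx":0,"ry":0,"rz":0,"hand":1},{"dx":60,"dy":55.5,"dz":-57,"rx":0,"ry":0,"rz":0,"hand":1},{"dx":60,"dy":55.5,"dz":-57,"rx":0,"ry":0,"rz":0,"hand":1},{"dx":60,"dy":55.5,"dz":-57,"rx":0,"ry":0,"rz":0,"hand":1}]}}

```text
clock: 2.18
eef_pos: [0.5871, 0.0429, 0.1595]
orientation: [0.424, 0.567, -0.423, 0.566]
force: [0.1, -0.1, 0.2]
grip_width: 0.0004
```

```bash
python3 - <<'E'
from h import *
print(arm.get_obs()["eef_pos"],arm.get_obs()["force"])
s=optics.camera("scene")
cv2.imwrite("pics/crop2.png",cv2.resize(s[165:285,200:330],None,fx=5,fy=5,interpolation=2))
E
```

```text
[0.58713297 0.04292266 0.15948764] [ 0.10816629 -0.11001759  0.18514403]
```

View pics/crop2.png

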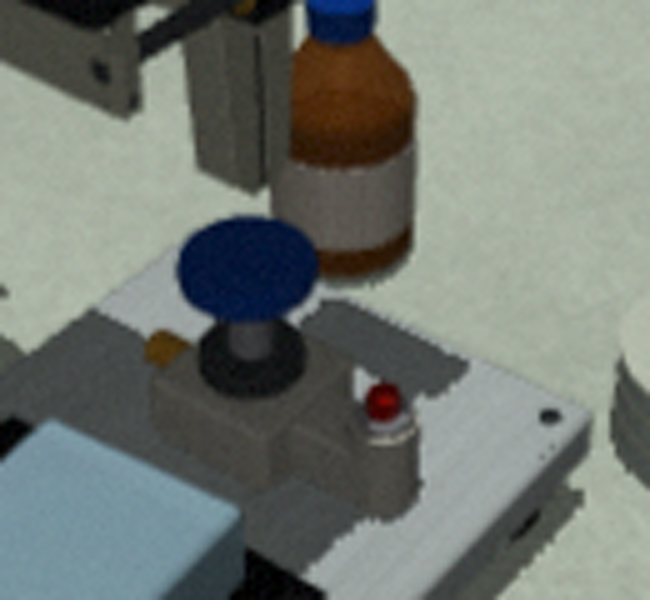

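The shut fingertips are about 32 mm above the cap centre (cap at about (248,265) in the crop), and the pin is clear at (385,403). First stroke, pressed and held.

Emit:
{"method": "drive_tool", "body": {"moves": [{"dx":20,"dy":0,"dz":0,"rx":0,"ry":0,"rz":0,"hand":1},{"dx":32,"dy":0,"dz":0,"rx":0,"ry":0,"rz":0,"hand":1},{"dx":44,"dy":0,"dz":0,"rx":0,"ry":0,"rz":0,"hand":1},{"dx":54,"dy":0,"dz":0,"rx":0,"ry":0,"rz":0,"hand":1},{"dx":60,"dy":0,"dz":0,"rx":0,"ry":0,"rz":0,"hand":1},{"dx":61,"dy":0,"dz":0,"rx":0,"ry":0,"rz":0,"hand":1},{"dx":61,"dy":0,"dz":0,"rx":0,"ry":0,"rz":0,"hand":1},{"dx":61,"dy":0,"dz":0,"rx":0,"ry":0,"rz":0,"hand":1}]}}

```text
clock: 2.9
eef_pos: [0.5887, 0.0423, 0.1018]
orientation: [0.425, 0.565, -0.423, 0.567]
force: [-3.0, 0.4, 11.3]
grip_width: 0.0007
```

The arm yields about 3 mm under the spring, so the stroke is only 25 mm so far. Pressing further.

Emit:
{"method": "drive_tool", "body": {"moves": [{"dx":5,"dy":0,"dz":0,"rx":0,"ry":0,"rz":0,"hand":1},{"dx":8,"dy":0,"dz":0,"rx":0,"ry":0,"rz":0,"hand":1},{"dx":8,"dy":0,"dz":0,"rx":0,"ry":0,"rz":0,"hand":1}]}}

```text
clock: 3.15
eef_pos: [0.5889, 0.0423, 0.0991]
orientation: [0.426, 0.564, -0.422, 0.567]
force: [-13.1, 0.6, 42.0]
grip_width: 0.0005
```

```bash
python3 - <<'E'
from h import *
s=optics.camera("scene")
cv2.imwrite("pics/crop3.png",cv2.resize(s[165:285,200:330],None,fx=5,fy=5,interpolation=2))
print(arm.get_obs()["eef_pos"],blob(s,(268,225,288,256),"red"))
E
```

```text
[0.58889811 0.04226473 0.09910819] (array([276.42424242, 242.68181818]), array([ 6, 12,  6, 12, 66], dtype=int32))
```

View pics/crop3.png

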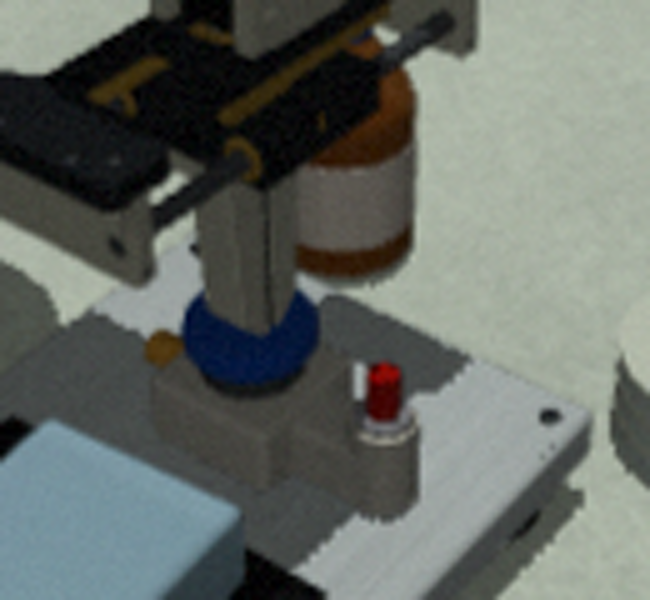

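Fully down (z 99.1 mm, 42 N) and the pin has risen, with no green yet. Letting the cap up, then another full stroke.

Emit:
{"method": "drive_tool", "body": {"moves": [{"dx":-25,"dy":0,"dz":0,"rx":0,"ry":0,"rz":0,"hand":1},{"dx":-36,"dy":0,"dz":0,"rx":0,"ry":0,"rz":0,"hand":1},{"dx":-36,"dy":0,"dz":0,"rx":0,"ry":0,"rz":0,"hand":1},{"dx":-36,"dy":0,"dz":0,"rx":0,"ry":0,"rz":0,"hand":1},{"dx":-36,"dy":0,"dz":0,"rx":0,"ry":0,"rz":0,"hand":1},{"dx":-36,"dy":0,"dz":0,"rx":0,"ry":0,"rz":0,"hand":1},{"dx":-24,"dy":0,"dz":0,"rx":0,"ry":0,"rz":0,"hand":1},{"dx":-12,"dy":0,"dz":0,"rx":0,"ry":0,"rz":0,"hand":1},{"dx":-2,"dy":0,"dz":0,"rx":0,"ry":0,"rz":0,"hand":1},{"dx":3.5,"dy":0,"dz":0,"rx":0,"ry":0,"rz":0,"hand":1},{"dx":3.5,"dy":0,"dz":0,"rx":0,"ry":0,"rz":0,"hand":1},{"dx":3.5,"dy":0,"dz":0,"rx":0,"ry":0,"rz":0,"hand":1}]}}

```text
clock: 4.2
eef_pos: [0.5896, 0.0422, 0.099]
orientation: [0.427, 0.563, -0.422, 0.568]
force: [-10.7, -1.6, 47.8]
grip_width: 0.0004
```

```bash
python3 - <<'E'
from h import *
s=optics.camera("scene")
print(arm.get_obs()["eef_pos"],blob(s,(268,225,288,256),"red"))
E
```

```text
[0.58959737 0.04222553 0.09900722] (array([276.42682927, 241.37804878]), array([ 5, 10,  7, 14, 82], dtype=int32))
```

Emit:
{"method": "drive_tool", "body": {"moves": [{"dx":-25,"dy":0,"dz":0,"rx":0,"ry":0,"rz":0,"hand":1},{"dx":-36,"dy":0,"dz":0,"rx":0,"ry":0,"rz":0,"hand":1},{"dx":-36,"dy":0,"dz":0,"rx":0,"ry":0,"rz":0,"hand":1},{"dx":-36,"dy":0,"dz":0,"rx":0,"ry":0,"rz":0,"hand":1},{"dx":-36,"dy":0,"dz":0,"rx":0,"ry":0,"rz":0,"hand":1},{"dx":-36,"dy":0,"dz":0,"rx":0,"ry":0,"rz":0,"hand":1},{"dx":-24,"dy":0,"dz":0,"rx":0,"ry":0,"rz":0,"hand":1},{"dx":-12,"dy":0,"dz":0,"rx":0,"ry":0,"rz":0,"hand":1},{"dx":-2,"dy":0,"dz":0,"rx":0,"ry":0,"rz":0,"hand":1},{"dx":2.5,"dy":0,"dz":0,"rx":0,"ry":0,"rz":0,"hand":1},{"dx":2.5,"dy":0,"dz":0,"rx":0,"ry":0,"rz":0,"hand":1},{"dx":2.5,"dy":0,"dz":0,"rx":0,"ry":0,"rz":0,"hand":1}]}}

```text
clock: 5.25
eef_pos: [0.59, 0.0422, 0.0991]
orientation: [0.427, 0.563, -0.422, 0.568]
force: [-9.7, -0.9, 41.1]
grip_width: 0.0002
```

```bash
python3 - <<'E'
from h import *
s=optics.camera("scene")
print(arm.get_obs()["eef_pos"],blob(s,(268,220,288,256),"red"))
E
```

```text
[0.58994481 0.04218657 0.09909093] (array([276.37209302, 238.90697674]), array([ 5, 12,  7, 15, 86], dtype=int32))
```

Emit:
{"method": "drive_tool", "body": {"moves": [{"dx":-25,"dy":0,"dz":0,"rx":0,"ry":0,"rz":0,"hand":1},{"dx":-36,"dy":0,"dz":0,"rx":0,"ry":0,"rz":0,"hand":1},{"dx":-36,"dy":0,"dz":0,"rx":0,"ry":0,"rz":0,"hand":1},{"dx":-36,"dy":0,"dz":0,"rx":0,"ry":0,"rz":0,"hand":1},{"dx":-36,"dy":0,"dz":0,"rx":0,"ry":0,"rz":0,"hand":1},{"dx":-36,"dy":0,"dz":0,"rx":0,"ry":0,"rz":0,"hand":1},{"dx":-24,"dy":0,"dz":0,"rx":0,"ry":0,"rz":0,"hand":1},{"dx":-12,"dy":0,"dz":0,"rx":0,"ry":0,"rz":0,"hand":1},{"dx":-2,"dy":0,"dz":0,"rx":0,"ry":0,"rz":0,"hand":1},{"dx":2.5,"dy":0,"dz":0,"rx":0,"ry":0,"rz":0,"hand":1},{"dx":2.5,"dy":0,"dz":0,"rx":0,"ry":0,"rz":0,"hand":1},{"dx":2.5,"dy":0,"dz":0,"rx":0,"ry":0,"rz":0,"hand":1}]}}

```text
clock: 6.3
eef_pos: [0.5903, 0.0422, 0.0991]
orientation: [0.427, 0.562, -0.422, 0.569]
force: [-9.5, -1.6, 40.4]
grip_width: -0.0001
```

```bash
python3 - <<'E'
from h import *
s=optics.camera("scene")
cv2.imwrite("pics/crop4.png",cv2.resize(s[165:285,200:330],None,fx=5,fy=5,interpolation=2))
print(arm.get_obs()["eef_pos"],blob(s,(268,220,288,256),"red"))
for h in(.087,.104,.110,.116):print(h,proj("scene",np.array([.6435,.0606,h])))
E
```

```text
[0.5902621  0.04221156 0.09908344] (array([276.37209302, 238.74418605]), array([ 5, 12,  7, 15, 86], dtype=int32))
0.087 [276.13601308 246.04811587]
0.104 [276.18622947 238.79459749]
0.11 [276.20429764 236.18127556]
0.116 [276.2225502 233.5394166]
```

View pics/crop4.png

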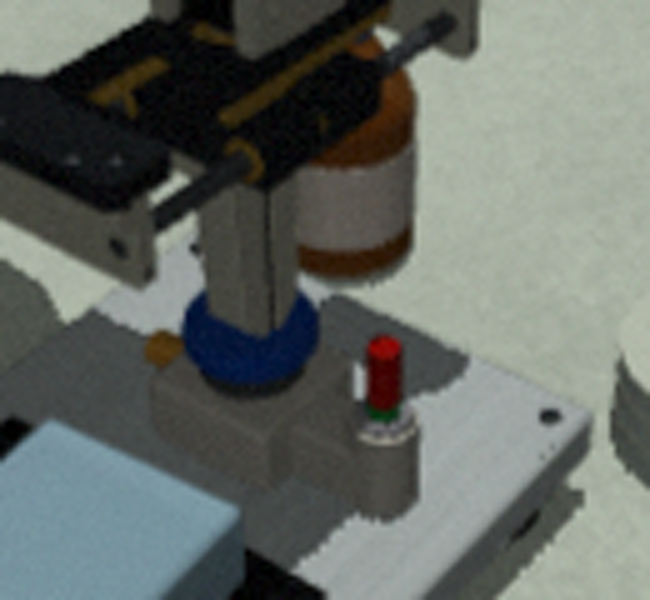

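The green band shows at crop (383,412) under the red at (385,370). The pin's top edge was at the same row after strokes 3 and 4, so it is fully out. Lifting straight up, clear of the cap.

Emit:
{"method": "drive_tool", "body": {"moves": [{"dx":-25,"dy":0,"dz":0,"rx":0,"ry":0,"rz":0,"hand":1},{"dx":-60,"dy":0,"dz":0,"rx":0,"ry":0,"rz":0,"hand":1},{"dx":-90,"dy":0,"dz":0,"rx":0,"ry":0,"rz":0,"hand":1},{"dx":-110,"dy":0,"dz":0,"rx":0,"ry":0,"rz":0,"hand":1},{"dx":-110,"dy":0,"dz":0,"rx":0,"ry":0,"rz":0,"hand":1},{"dx":-110,"dy":0,"dz":0,"rx":0,"ry":0,"rz":0,"hand":1},{"dx":-110,"dy":0,"dz":0,"rx":0,"ry":0,"rz":0,"hand":1},{"dx":-110,"dy":0,"dz":0,"rx":0,"ry":0,"rz":0,"hand":1}]}}

```text
clock: 7.02
eef_pos: [0.5881, 0.042, 0.2073]
orientation: [0.427, 0.563, -0.422, 0.568]
force: [0.1, 0.6, -0.4]
grip_width: 0.0002
```

```bash
python3 - <<'E'
from h import *
s=optics.camera("scene")
cv2.imwrite("pics/crop5.png",cv2.resize(s[145:335,150:380],None,fx=3,fy=3,interpolation=2))
print(arm.get_obs()["eef_pos"],arm.get_obs()["force"],blob(s,(268,220,288,256),"red"),blob(s,(230,205,270,235),"blue"))
a=cv2.imread("pics/scene0.png")
for n,(x0,y0,x1,y1) in dict(flask=(165,250,250,330),dishes=(320,222,372,268),bottle=(252,185,288,205)).items():
    f=lambda i:np.float32(cv2.cvtColor(i[y0:y1,x0:x1],6))
    print(n,cv2.phaseCorrelate(f(a),f(s)))
E
```

```text
[0.58817983 0.04194287 0.20738028] [-0.11632462 -0.03676281 -1.11849173] (array([276.43373494, 238.92771084]), array([ 6, 12,  6, 15, 83], dtype=int32)) (array([248.97972973, 218.34009009]), array([  6,   4,  27,  20, 444], dtype=int32))
flask ((0.029117529305963785, 0.048593104264881504), 0.8236570625834995)
dishes ((0.03521011928474849, -0.016524871460106283), 0.9699415575574946)
bottle ((0.09603404605577381, -0.049194459113817146), 0.9980036725600561)
```

View pics/crop5.png

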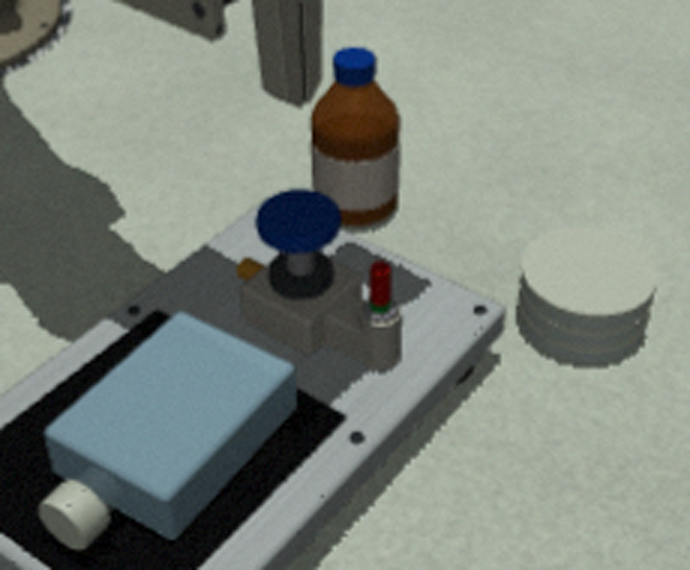

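The cap is back up at crop (298,220), the pin is out with green at (380,308), and the other objects have not moved (shift under 0.1 px).

```bash
python3 -c "
from rig import arm
print(arm.job_done())"
```

```text
the job is handed in; nothing more can be done
None
```

I pressed the pump cap fully down four times with the shut fingertips (lowest point about z = 99.1 mm, 40–48 N at the wrist). After each stroke I let it spring back, then raised the tool clear to z = 207 mm and handed the job in at about 7 s. No verdict was reported.

- **Pin:** it is fully out. Its top edge sat at the same image row after strokes 3 and 4, and the green band shows and stayed after release.
- **Cap:** it is back up. Its image centre is within 0.4 px (about 1 mm) of the start; I put that down to shadow from the gripper.
- **Flask, bottle and dishes:** none moved, with image shifts of 0.1 px or less.
- **Robot:** it touches nothing, with about 1 N left on the force reading.

On the first stroke the arm yielded about 3 mm under the spring and stopped at 25 mm. I pressed further before releasing, so that stroke was complete. The 40–48 N was fingertip force against the stop. I took the 40 N limit to apply only to the arm and gripper body.

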